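# Straightedge against the glazed tile edge

## Task

On the potter's bench, pick up the metal straightedge and lay it gently, flat on the bench, flush along the blue-glazed long edge of the terracotta tile, about centred on that edge, so the edge can be checked for warping. Do not drop it or shove the tile away, leave the wooden stick and the bowl where they are, and let go at the end.

Things in the scene. Friction and masses are not known exactly. Their poses are not given: they have to be found in the camera images.
- straightedge: Aluminium straightedge: flat silver bar 260 x 36 x 8 mm with a dark wooden grip block (70 mm along the bar, 24 mm across it) standing on its middle, its top 55 mm above the bar's underside. Loose, about 0.26 kg. Lies flat on the bench. Origin: centre of the bar's underside; x along the bar, y across it, z up. The two long sides are alike: either may face the tile. Grip it with the fingertips 20 mm or more above the bench and they pass clear above the tile.
- tile: Fired tile 240 x 160 mm, 15 mm thick, loose, 1.15 kg, lying flat on the bench: terracotta, with a 24 mm wide band of blue glaze along one long edge. Origin: centre of its underside; x along the 240 mm edges, y across, z up. The blue edge is the side face 80 mm from the origin towards -y.
- stick: Bystander: plain wooden stick 260 x 30 x 10 mm, no grip, loose on the bench. Origin: centre of its underside; x along it.
- bowl: Bystander: white bowl, 110 mm across the rim, 55 mm high, loose on the bench. Origin: centre of its underside.

How it is judged:
By the outcome, as a careful person would: the job done as asked, in the order asked, and still so for the second after the job is handed in, with the robot touching nothing.
It also fails if it takes over 38 s, if anything falls off the work surface, if the arm or the gripper's body presses on something with over 40 N, if the wrist force passes 120 N, or if a joint passes its speed limit or range.

## Robot

A 6-joint arm with a two-finger parallel gripper is mounted at the origin on the work surface. World frame = base frame: x ahead of the robot, y to its left, z up, the work surface at z = 0. Lengths are in mm, angles in degrees, forces in N, time in s.
With the tool pointing down it reaches from about 425 to 1125 mm from the base axis. Payload 14.9 kg.
Tool frame: the origin (TCP) lies at the very end of the fingers, on their centre line; the grasp point (between the pads) lies 19 mm behind it; z points along the fingers, y is the line along which they close (so a half turn about z gives the same grasp; the last joint's range is limited). The gripper opens to 91 mm and grips with 3 to 60 N. Pads are 32 mm wide; open, the fingers measure 118 mm over their backs; the gripper's body (76 mm by 178 mm) begins 60 mm behind the grasp point.
Start: joints at [-71.007, 21.709, 99.362, -0, 58.929, -1.908], TCP at [249.73, -653.951, 175.532] pointing down, gripper open.
Joint ranges: [-158.91, 158.91], [-42.39, 125.64], [0.06, 152.35], [-60.88, 240.88], [17.5, 164.5], [-176.32, 176.32]. Speed limits (degrees/s): [108.29, 108.29, 136.94, 180, 180, 180].

## Interface

Orientations are given as a 3x3 rotation matrix whose columns are the frame's x, y, z axes.
In Python, from bench import telemetry, cams, job gives the robot as it stands. The module is installed in compiled form; this text tells all that it offers.
- The arm moves only by the shell command python3 -m inch 'ROWS' [FORCE]. ROWS is text: rows parted by semicolons, each of 5 numbers parted by spaces: the shift along the world's x, y, z in cm, then the turn about the world's z in rad, then the closure, from 0 (fully open) to 1 (shut). A call has 1 to 12 rows; each row shifts and turns the commanded pose from where the row before left it; what a row does not reach is not made up. A row lasts 1/12 s, in which the tool goes at most 41.7 mm and 7.16 degrees, less where a joint would pass 70% of its speed; a pose out of reach is approached as far as the arm can. A call is refused whole if a number of a shift passes 4.17 or a number of a turn 0.125, either way. A call with a gripper value outside its range is refused whole. The fingers move at their own pace and stop on an object; FORCE is the grip in N (left out, the last holds). Time passes only in rows, so rows that do not move let the fingers close. It gives the time, the measured TCP pose, the force, the opening and the grip force at its end, in the units of the state.
- telemetry.get_obs(): the state, without advancing time (a new reading comes with each control period).
- cams.read_camera(name): name is "side" or "top"; returns a dict with "pixels" (400x640x3 uint8, red, green, blue), "intrinsics" (3x3 intrinsics, pixels), "D" ([k1, k2, p1, p2, k3] as OpenCV has them; the pictures are not rectified), "pose" (4x4, takes a point from camera to world coordinates). Camera axes: x right, y up, looking along -z (the intrinsics and any distortion apply to the point x, -y, -z); pixel columns grow to the right and rows downward; lengths in mm; the calibration is good to about 2 mm. A picture is of the moment at which its call begins. There is no depth.
- job.sign_off(): hands the job in; it is judged then, once.
The state is a dict: "t": time; "joints": joint angles; "qd": joint speeds; "effort": joint torques, N m; "ee_pos": TCP position; "orientation": TCP orientation; "ft_force": force on the tool from outside, world axes, zero at the start; "wrist_torque": the same for the moment, N m; "finger_gap": opening from 0.0 (shut) to 1.0 (fully open); "grip_force": force on a finger pad.
Only numpy, scipy, OpenCV 4.12 (cv2) and the standard library are available. Lean on these libraries where they do the work, as an engineer would, in place of code of your own. Each camera call takes 0.05 s, during which the arm holds its last target. There are 200 camera calls.

## Working session

There is one attempt and no reset: what is moved stays moved. The work goes in short steps, Python scripts to look and compute and a shell command to move; the robot and the scene stay as the last step left them, time stands still between calls to the robot, and variables do not carry over. Pictures are saved under pics/ and viewed, at most 10 in all, crops included, and the job is handed in when it is done.

```bash
mkdir -p pics
cat > h.py <<'E'
import numpy as np, cv2
from bench import telemetry, cams, job
def snap(n,f):
    c=cams.read_camera(n); cv2.imwrite('pics/'+f,c['pixels'][:,:,::-1]); return c
def ray(c,uv):
    p=cv2.undistortPoints(np.array(uv,float).reshape(-1,1,2),np.array(c['intrinsics']),np.array(c['D'])).reshape(-1,2)
    P=np.array(c['pose']); d=np.c_[p[:,0],-p[:,1],-np.ones(len(p))]@P[:3,:3].T
    return P[:3,3],d
def onz(c,uv,z):
    o,d=ray(c,uv); return o+d*((z-o[2])/d[:,2])[:,None]
def tri(c1,uv1,c2,uv2):
    o1,d1=ray(c1,uv1);o2,d2=ray(c2,uv2);out=[]
    for a,b in zip(d1,d2):
        s=np.linalg.lstsq(np.c_[a,-b],o2-o1,rcond=None)[0]; p=o1+a*s[0];q=o2+b*s[1]
        out.append(np.r_[(p+q)/2,np.linalg.norm(p-q)])
    return np.array(out)
E
python3 - <<'E'
from h import *
import pickle
cs={n:snap(n,n+'0.png') for n in('top','side')}
pickle.dump(cs,open('c0.pkl','wb'))
for n in cs: print(n,np.round(cs[n]['pose'],2).tolist(),cs[n]['intrinsics'])
print(telemetry.get_obs())
E
```

```text
top [[-0.0, 0.98, -0.18, 193.81], [-1.0, -0.0, 0.01, -5.66], [0.01, 0.18, 0.98, 1879.1], [0.0, 0.0, 0.0, 1.0]] [[518.41011433   0.         318.35619844]
 [  0.         518.41011433 203.51724309]
 [  0.           0.           1.        ]]
side [[-1.0, 0.04, -0.07, 448.69], [-0.08, -0.55, 0.83, 1097.22], [-0.01, 0.83, 0.56, 777.48], [0.0, 0.0, 0.0, 1.0]] [[411.4199871    0.         315.42950138]
 [  0.         411.4199871  205.69229408]
 [  0.           0.           1.        ]]
{'t': 0.1, 'joints': array([-7.10044003e+01,  2.17371535e+01,  9.93919978e+01, -2.03688065e-03,
        5.89266775e+01, -1.90705924e+00]), 'qd': array([ 0.13614294, -0.03064627, -0.00651892,  0.08874193,  0.0492902 ,
        0.05795116]), 'effort': array([-7.67151014e-04, -7.65031815e+01, -4.35295594e+01,  6.51346310e-02,
        3.98901547e-02, -3.04730816e-05]), 'ee_pos': array([ 249.61773088, -653.56900602,  174.93609476]), 'orientation': array([[ 9.34181367e-01,  3.56798339e-01, -3.45952522e-04],
       [ 3.56798506e-01, -9.34180922e-01,  9.11422969e-04],
       [ 2.01195513e-06, -9.74869698e-04, -9.99999525e-01]]), 'ft_force': array([-0.38915125, -1.09074805, -0.73959938]), 'wrist_torque': array([-0.02025087,  0.03523441,  0.02980854]), 'grip_force': 0.0, 'finger_gap': 1.0006520866939703}
```

View pics/top0.png

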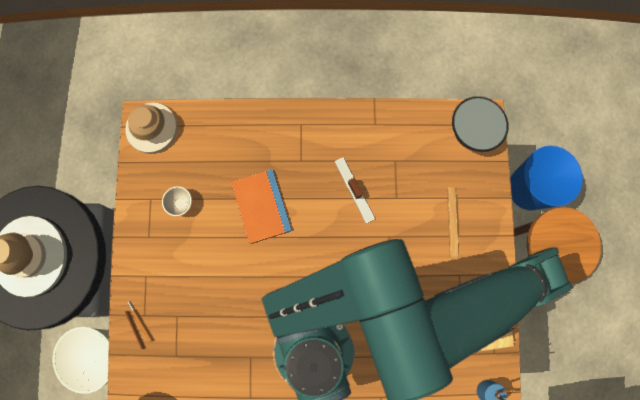

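View pics/side0.png

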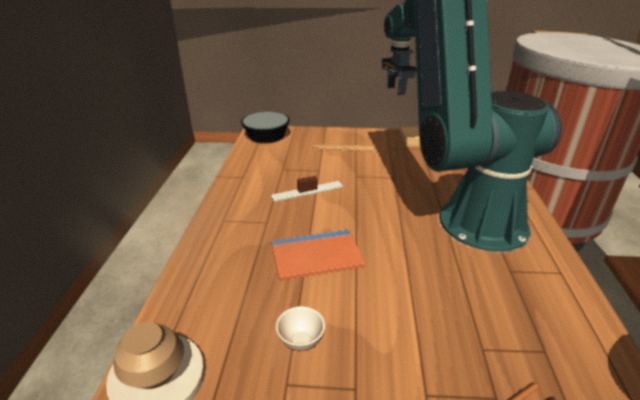

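Top view: the straightedge runs from (340,159) to (369,221) with its grip at (355,188). The tile's blue edge runs from (273,170) to (291,232). The bowl is at (177,201) and the stick at (453,222). The side view shows the same layout: grip at (307,184), blue edge from (273,242) to (350,234). I'll enlarge both.

Run:
```python
import cv2
a=cv2.imread('pics/top0.png')[150:250,225:385]; cv2.imwrite('pics/topc.png',cv2.resize(a,None,fx=5,fy=5,interpolation=cv2.INTER_CUBIC))
a=cv2.imread('pics/side0.png')[170:285,260:370]; cv2.imwrite('pics/sidec.png',cv2.resize(a,None,fx=5,fy=5,interpolation=cv2.INTER_CUBIC))
```

```text
(no output)
```

View pics/topc.png

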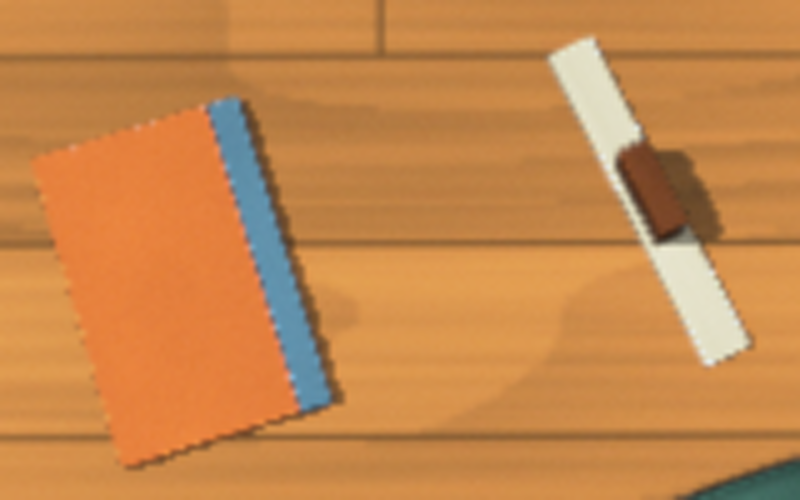

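View pics/sidec.png

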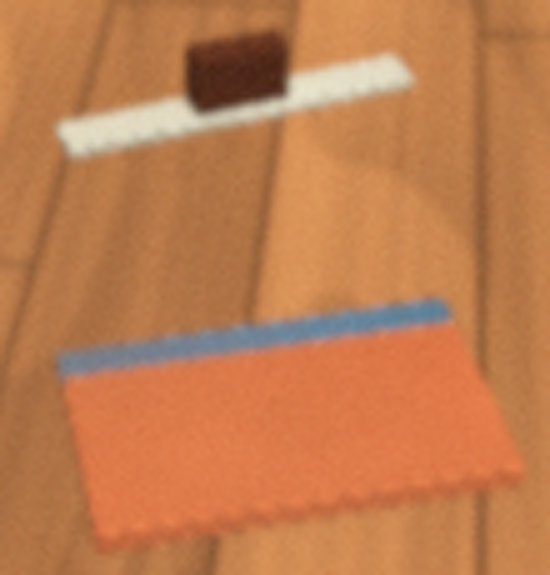

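In the enlarged crops all four tile corners, the bar corners and the grip's top are readable. I'll triangulate them.

```bash
cat > m.py <<'E'
from h import *
import pickle
c=pickle.load(open('c0.pkl','rb'))
T=lambda l:(np.array(l,float)+.5)/5-.5+[225,150]
S=lambda l:(np.array(l,float)+.5)/5-.5+[260,170]
tt=T([(33,158),(241,98),(335,402),(128,467)]);ts=S([(98,537),(60,356),(447,302),(520,466)])
bt=T([(548,56),(596,38),(751,346),(709,367)]);bs=S([(70,154),(58,124),(398,54),(411,78)])
gt=T([(616,155),(640,142),(688,228),(662,241)])
gs=S([(192,60),(187,46),(281,33),(286,46)])
for n,a,b,z in(('tile',tt,ts,15),('bar',bt,bs,8),('grip',gt,gs,55)):
    t=tri(c['top'],a,c['side'],b); print(n,'\n',t.round(1))
    for nm,p in(('tri',t),('top',onz(c['top'],a,z)),('side',onz(c['side'],b,z))):
        L=p[[1,0]]if 0 else p
        d=(L[1]+L[0]-L[2]-L[3])/2 if n!='tile' else (L[1]+L[0]-L[2]-L[3])/2
        w=(L[1]+L[2]-L[0]-L[3])/2
        print(nm,'ctr',p.mean(0).round(1),'len',np.hypot(*d[:2]).round(1),'wid',np.hypot(*w[:2]).round(1),'ang',np.degrees(np.arctan2(d[1],d[0])).round(2), 'blue/-y side mid',((p[1]+p[2])/2)[:2].round(1),np.degrees(np.arctan2(*(p[1]-p[2])[[1,0]])).round(2),'+y side',((p[0]+p[3])/2)[:2].round(1))
E
python3 m.py
```

```text
tile 
 [[6.156e+02 3.023e+02 1.010e+01 2.000e-01]
 [6.618e+02 1.485e+02 8.100e+00 1.800e+00]
 [4.331e+02 7.760e+01 8.200e+00 3.000e-01]
 [3.880e+02 2.274e+02 8.800e+00 4.100e+00]]
tri ctr [524.6 188.9   8.8   1.6] len 239.6 wid 158.5 ang 17.72 blue/-y side mid [547.5 113. ] 17.23 +y side [501.8 264.8]
top ctr [522.8 188.4  15. ] len 239.2 wid 158.4 ang 17.67 blue/-y side mid [545.7 112.6] 17.3 +y side [499.9 264.2]
side ctr [524.8 196.2  15. ] len 237.1 wid 155.5 ang 17.64 blue/-y side mid [547.  121.7] 17.13 +y side [502.6 270.7]
bar 
 [[ 6.947e+02 -8.030e+01  2.300e+00  1.700e+00]
 [ 7.087e+02 -1.163e+02  3.400e+00  2.700e+00]
 [ 4.734e+02 -2.266e+02  6.800e+00  3.000e-01]
 [ 4.607e+02 -1.958e+02  4.400e+00  4.800e+00]]
tri ctr [ 584.4 -154.7    4.2    2.4] len 260.4 wid 36.0 ang 25.69 blue/-y side mid [ 591.1 -171.4] 25.1 +y side [ 577.7 -138.1]
top ctr [ 582.3 -154.5    8. ] len 259.5 wid 36.6 ang 25.75 blue/-y side mid [ 589.6 -171.2] 25.33 +y side [ 575.  -137.7]
side ctr [ 584.7 -149.2    8. ] len 260.5 wid 38.0 ang 26.63 blue/-y side mid [ 591.1 -167.1] 26.05 +y side [ 578.3 -131.3]
grip 
 [[ 610.4 -126.7   53.2    8.1]
 [ 617.8 -144.1   54.6    4.4]
 [ 555.  -178.2   48.4    3.3]
 [ 547.7 -159.3   48.3    7.7]]
tri ctr [ 582.7 -152.1   51.1    5.9] len 71.1 wid 19.6 ang 28.01 blue/-y side mid [ 586.4 -161.1] 28.49 +y side [ 579.1 -143. ]
top ctr [ 579.  -151.6   55. ] len 71.3 wid 20.5 ang 27.34 blue/-y side mid [ 583.7 -160.7] 27.8 +y side [ 574.2 -142.5]
side ctr [ 585.1 -146.4   55. ] len 68.1 wid 19.3 ang 20.23 blue/-y side mid [ 587.8 -155.7] 19.74 +y side [ 582.4 -137.2]
```

Sizes, angles and relative positions agree in both views. The heights all come out about 5 mm low, which fits calibration bias. The top view with the known heights gives:
- **Bar:** centre (583, -154.5), angle 25.7°.
- **Target centre:** about (552.6, 95), angle 17.6°.

Moving above the grip now.

```bash
python3 -m inch '0.4 0.6 0 0 0;0.8 1.2 0 0 0;1.2 1.8 0 0.01 0;1.6 2.4 0 0.01 0;1.6 2.4 0 0.01 0;1.6 2.4 0 0.01 0;1.6 2.4 0 0.01 0;1.6 2.4 0 0.01 0;1.6 2.4 0 0.01 0;1.6 2.4 0 0.01 0;1.6 2.4 0 0 0;1.6 2.4 0 0 0' 30
python3 -m inch '1.6 2.4 0 0 0;1.6 2.4 0 0 0;1.6 2.4 0 0 0;1.6 2.4 0 0 0;1.6 2.4 0 0 0;1.6 2.4 0 0 0;1.6 2.4 0 0 0;1.6 2.4 0 0 0;1.2 1.8 0 0 0;0.8 1.2 0 0 0;0.4 0.6 0 0 0;0 0 0 0 0'
```

```text
t: 1.1
ee_pos: [418.4, -399.5, 175.5]
orientation: [[0.903, 0.431, -0.0], [0.431, -0.903, 0.0], [0.0, -0.0, -1.0]]
ft_force: [0.6, -0.5, 0.5]
finger_gap: 0.999
grip_force: 0.0
t: 2.1
ee_pos: [569.9, -172.8, 175.5]
orientation: [[0.902, 0.432, -0.0], [0.432, -0.902, 0.0], [-0.0, -0.0, -1.0]]
ft_force: [-0.5, 0.3, 1.1]
finger_gap: 0.999
grip_force: 0.0
```

```bash
python3 -m inch '0.4 0.6 0 0 0;0.5 0.65 -0.5 0 0;0.41 0.58 -1 0 0;0 0 -2 0 0;0 0 -2 0 0;0 0 -2 0 0;0 0 -2 0 0;0 0 -2 0 0;0 0 -1.5 0 0;0 0 -1 0 0;0 0 -0.5 0 0;0 0 -0.45 0 0'
python3 -m inch '0 0 0 0 0.3;0 0 0 0 0.5;0 0 0 0 0.65;0 0 0 0 0.8;0 0 0 0 0.9;0 0 0 0 1;0 0 0 0 1;0 0 0 0 1;0 0 0 0 1;0 0 0 0 1' 30
```

```text
t: 3.1
ee_pos: [582.7, -155.7, 25.4]
orientation: [[0.903, 0.43, -0.0], [0.43, -0.903, 0.0], [-0.0, -0.0, -1.0]]
ft_force: [-0.9, 0.0, -0.1]
finger_gap: 0.999
grip_force: 0.0
t: 3.93
ee_pos: [582.8, -155.7, 26.0]
orientation: [[0.903, 0.43, -0.0], [0.43, -0.903, 0.0], [-0.0, -0.0, -1.0]]
ft_force: [0.7, -0.1, 0.1]
finger_gap: 0.3
grip_force: 0.0
```

```bash
python3 -m inch '0 0 0 0 1;0 0 0 0 1;0 0 0 0 1;0 0 0 0 1' 35
python3 -m inch '0 0 0.2 0 1;0 0 0.4 0 1;0 0 0.8 0 1;0 0 0.8 0 1;0 0 0.8 0 1;0 0 0.8 0 1;0 0 0.6 0 1;0 0 0.4 0 1;0 0 0.2 0 1;0 0 0 0 1'
```

```text
t: 4.27
ee_pos: [582.8, -155.6, 26.0]
orientation: [[0.903, 0.43, -0.0], [0.43, -0.903, 0.0], [-0.0, -0.0, -1.0]]
ft_force: [-0.4, 1.0, -0.3]
finger_gap: 0.017
grip_force: 0.0
t: 5.1
ee_pos: [583.0, -155.7, 76.5]
orientation: [[0.903, 0.43, 0.001], [0.43, -0.903, -0.0], [0.0, 0.0, -1.0]]
ft_force: [-0.7, 0.2, -0.2]
finger_gap: 0.005
grip_force: 0.0
```

The fingers shut on nothing, so I'll look again.

Run:
```python
from h import *
import pickle
cs={n:snap(n,n+'1.png') for n in('top','side')}
pickle.dump(cs,open('c1.pkl','wb'))
a=cs['top']['pixels'][140:260,220:400,::-1];b=cs['side']['pixels'][120:290,240:390,::-1]
r=lambda i:cv2.resize(i,(400,int(i.shape[0]*400/i.shape[1])),interpolation=cv2.INTER_CUBIC)
a=r(a);b=r(b);o=np.zeros((max(len(a),len(b)),800,3),np.uint8);o[:len(a),:400]=a;o[:len(b),400:]=b
cv2.imwrite('pics/m1.png',o)
```

```text
(no output)
```

View pics/m1.png

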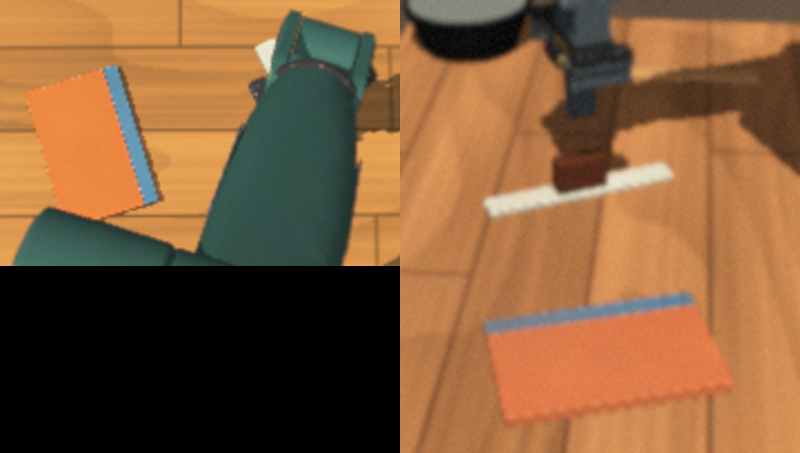

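The side view shows the bar lying on the bench, with the fingertips above it near (580,112) in the crop. I'll compare with the projected TCP and check whether the bar moved.

Run:
```python
from h import *
import pickle
c0=pickle.load(open('c0.pkl','rb'));c=pickle.load(open('c1.pkl','rb'))
def proj(c,p):
    P=np.array(c['pose']);q=(np.array(p,float)-P[:3,3])@P[:3,:3]*[1,-1,-1]
    return cv2.projectPoints(q.reshape(-1,1,3),np.zeros(3),np.zeros(3),c['intrinsics'],np.array(c['D']))[0].reshape(-1,2)
print(proj(c['side'],[[583,-155.7,76.5],[583,-155.7,26],[583,-154.5,55],[583,-154.5,0],[0,0,0]]))
print(np.array(c0['side']['D']),np.array(c0['top']['D']))
print(np.abs(np.array(c0['side']['pose'])-c['side']['pose']).max(),np.abs(np.array(c0['top']['pose'])-c['top']['pose']).max())
d=np.abs(c['side']['pixels'].astype(int)-c0['side']['pixels']).max(2)[185:280,265:370]; print('diff',(d>60).sum())
a=c0['side']['pixels'][120:220,260:360,::-1];b=c['side']['pixels'][120:220,260:360,::-1]
cv2.imwrite('pics/cmp.png',cv2.resize(np.hstack([a,b]),None,fx=4,fy=4,interpolation=cv2.INTER_CUBIC))
```

```text
[[307.70337675 172.19710347]
 [307.92902832 184.61688909]
 [307.76710546 177.71159009]
 [308.00989674 191.00613168]
 [483.46859328 223.2885037 ]]
[-0.07555527  0.          0.          0.          0.        ] [-0.15261493  0.          0.          0.          0.        ]
0.0 0.0
diff 0
```

View pics/cmp.png

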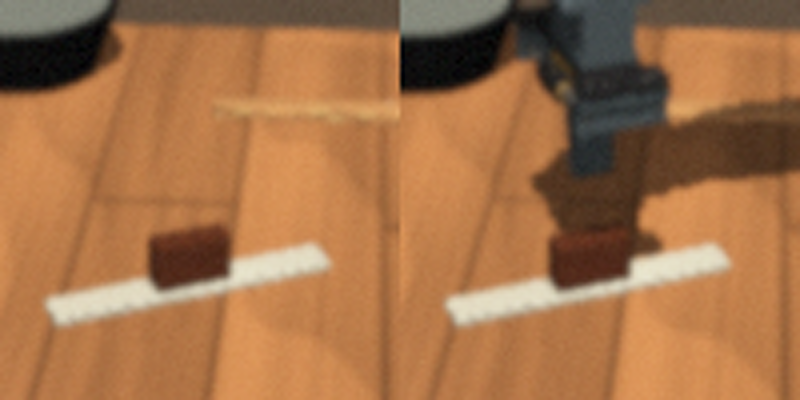

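The bar hasn't moved a pixel. The fingertip appears at about (307.5,163), against a predicted (307.7,172). So the tool stands roughly 35 mm higher than telemetry says, or is offset along that ray, and it closed above the block. I'll open at this height, step down watching the force, and look again.

```bash
python3 -m inch '0 0 0 0 0;0 0 0 0 0;0 0 0 0 0;0 0 0 0 0;0 0 0 0 0;0 0 0 0 0;0 0 0 0 0;0 0 0 0 0;0 0 0 0 0;0 0 0 0 0;0 0 0 0 0;0 0 0 0 0'
python3 -m inch '0 0 -0.5 0 0;0 0 -1 0 0;0 0 -1 0 0;0 0 -1 0 0;0 0 -1 0 0;0 0 -0.5 0 0;0 0 0 0 0'
python3 - <<'E'
from h import *
import pickle
c0=pickle.load(open('c0.pkl','rb'));c=snap('side','side2.png')
pickle.dump(c,open('c2.pkl','wb'))
def proj(c,p):
    P=np.array(c['pose']);q=(np.array(p,float)-P[:3,3])@P[:3,:3]*[1,-1,-1]
    return cv2.projectPoints(q.reshape(-1,1,3),np.zeros(3),np.zeros(3),c['intrinsics'],np.array(c['D']))[0].reshape(-1,2)
e=telemetry.get_obs();p=e['ee_pos'];y=e['orientation'][:,1]
print(p,proj(c,[p,p+45*y,p-45*y]))
p=np.array([249.6,-653.6,175]);y=np.array([.357,-.934,0])
print(proj(c,[p,p+45*y,p-45*y]))
a=c['pixels'][110:230,250:370,::-1];b=c0['side']['pixels'][20:140,350:470,::-1]
cv2.imwrite('pics/cmp2.png',cv2.resize(np.hstack([a,b]),(800,400),interpolation=cv2.INTER_CUBIC))
E
```

```text
t: 6.2
ee_pos: [582.9, -155.7, 76.1]
orientation: [[0.903, 0.43, 0.0], [0.43, -0.903, 0.0], [0.0, 0.0, -1.0]]
ft_force: [-0.3, 0.1, 0.0]
finger_gap: 0.85
grip_force: 0.0
t: 6.78
ee_pos: [581.8, -155.4, 24.2]
orientation: [[0.903, 0.43, -0.002], [0.43, -0.903, 0.001], [-0.002, -0.002, -1.0]]
ft_force: [0.2, -0.4, -0.4]
finger_gap: 0.998
grip_force: 0.0
[ 582.3106685  -155.50812712   25.12919238] [[308.12020227 184.86174326]
 [303.91789972 178.97389866]
 [312.53011235 191.04099986]]
[[395.08244379  99.39712301]
 [390.65935674  96.1041863 ]
 [399.68652649 102.82970416]]
```

View pics/cmp2.png

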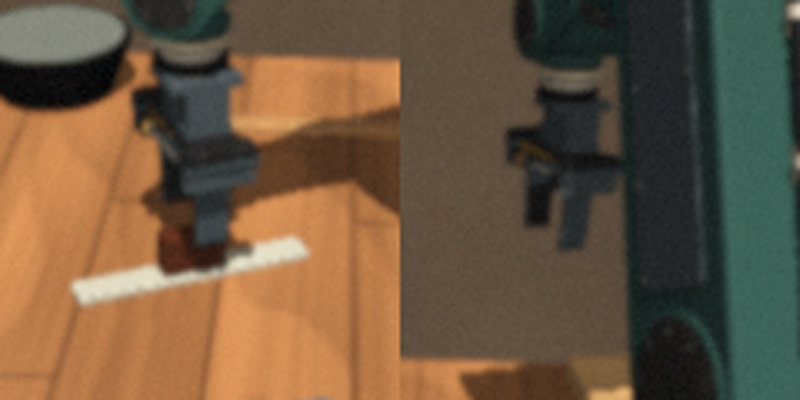

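Left pane: front fingertip at about (313,183) in full pixels, predicted (312.5,191). Right pane, the start pose: fingertip about (401.6,94.4), predicted (399.7,102.8). The same ~8.5 px upward offset at two very different depths means a height offset: the fingertips are about 35 mm above what telemetry says. x and y agree. I'll go down slowly, watching the force.

```bash
python3 -m inch '0 0 -0.3 0 0;0 0 -0.4 0 0;0 0 -0.4 0 0;0 0 -0.4 0 0;0 0 -0.3 0 0;0 0 0 0 0'
python3 -m inch '0 0 -0.3 0 0;0 0 -0.4 0 0;0 0 -0.4 0 0;0 0 -0.3 0 0;0 0 -0.2 0 0;0 0 0 0 0'
```

```text
t: 7.33
ee_pos: [582.4, -155.5, 7.3]
orientation: [[0.903, 0.43, -0.001], [0.43, -0.903, 0.0], [-0.001, -0.001, -1.0]]
ft_force: [-1.0, 0.5, 0.6]
finger_gap: 1.004
grip_force: 0.0
t: 7.83
ee_pos: [582.5, -155.6, -8.5]
orientation: [[0.903, 0.43, -0.001], [0.43, -0.903, 0.0], [-0.001, -0.0, -1.0]]
ft_force: [0.2, -0.3, -0.3]
finger_gap: 0.996
grip_force: 0.0
```

Telemetry reads -8.5 mm with no contact, which confirms the offset. Closing gently.

```bash
python3 -m inch '0 0 0 0 0.3;0 0 0 0 0.5;0 0 0 0 0.6;0 0 0 0 0.65;0 0 0 0 0.7;0 0 0 0 0.75;0 0 0 0 0.8;0 0 0 0 0.85;0 0 0 0 0.9;0 0 0 0 1;0 0 0 0 1;0 0 0 0 1' 15
python3 -m inch '0 0 0 0 1;0 0 0 0 1;0 0 0 0 1;0 0 0 0 1;0 0 0 0 1;0 0 0 0 1' 35
```

```text
t: 8.83
ee_pos: [582.7, -155.6, -8.0]
orientation: [[0.903, 0.43, -0.0], [0.43, -0.903, 0.0], [-0.0, -0.0, -1.0]]
ft_force: [-0.8, 0.6, 0.1]
finger_gap: 0.259
grip_force: 15.0
t: 9.33
ee_pos: [582.8, -155.7, -8.0]
orientation: [[0.903, 0.43, -0.0], [0.43, -0.903, 0.0], [-0.0, -0.0, -1.0]]
ft_force: [-0.8, 0.8, -0.9]
finger_gap: 0.265
grip_force: 35.0
```

Gripped: opening 24.1 mm matches the block. Lifting, then carrying to a 12 mm stand-off from the blue edge.

```bash
python3 -m inch '0 0 0.1 0 1;0 0 0.2 0 1;0 0 0.4 0 1;0 0 0.6 0 1;0 0 0.6 0 1;0 0 0.6 0 1;0 0 0.6 0 1;0 0 0.4 0 1;0 0 0.3 0 1;0 0 0.2 0 1;0 0 0 0 1'
python3 -m inch '-0.06 0.5 0 0 1;-0.1 0.9 0 -0.01 1;-0.15 1.3 0 -0.01 1;-0.15 1.3 0 -0.01 1;-0.15 1.3 0 -0.01 1;-0.15 1.3 0 -0.01 1;-0.15 1.3 0 -0.01 1;-0.15 1.3 0 -0.01 1;-0.15 1.3 0 -0.01 1;-0.15 1.3 0 -0.01 1;-0.15 1.3 0 -0.01 1;-0.15 1.3 0 -0.01 1'
python3 -m inch '-0.15 1.3 0 -0.01 1;-0.15 1.3 0 -0.01 1;-0.15 1.3 0 -0.007 1;-0.15 1.3 0 0 1;-0.15 1.3 0 0 1;-0.1 1.0 0 0 1;-0.1 0.8 0 0 1;-0.05 0.5 0 0 1;-0.03 0.3 0 0 1;0 0.1 0 0 1;0 0 0 0 1;0 0 0 0 1'
```

```text
t: 10.25
ee_pos: [583.0, -155.7, 32.5]
orientation: [[0.903, 0.43, 0.0], [0.43, -0.903, -0.0], [0.0, 0.0, -1.0]]
ft_force: [0.6, 0.5, -3.3]
finger_gap: 0.261
grip_force: 35.0
t: 11.25
ee_pos: [565.6, -10.3, 31.7]
orientation: [[0.945, 0.328, -0.001], [0.328, -0.945, 0.0], [-0.001, -0.0, -1.0]]
ft_force: [-0.2, -0.9, -3.4]
finger_gap: 0.257
grip_force: 35.0
t: 12.25
ee_pos: [556.0, 80.0, 32.0]
orientation: [[0.953, 0.303, -0.0], [0.303, -0.953, -0.0], [-0.0, 0.0, -1.0]]
ft_force: [0.0, -0.0, -3.3]
finger_gap: 0.258
grip_force: 35.0
```

```bash
python3 -m inch '0 0 -0.3 0 1;0 0 -0.6 0 1;0 0 -0.6 0 1;0 0 -0.6 0 1;0 0 -0.6 0 1;0 0 -0.5 0 1;0 0 -0.3 0 1;0 0 -0.2 0 1;0 0 -0.15 0 1;0 0 0 0 1'
python3 - <<'E'
from h import *
import pickle
cs={n:snap(n,n+'3.png') for n in('top','side')}
pickle.dump(cs,open('c3.pkl','wb'))
a=cs['top']['pixels'][150:250,225:345,::-1];b=cs['side']['pixels'][195:290,255:375,::-1]
r=lambda i,w:cv2.resize(i,(w,int(i.shape[0]*w/i.shape[1])),interpolation=cv2.INTER_CUBIC)
a=r(a,200);b=r(b,600);o=np.zeros((max(len(a),len(b)),800,3),np.uint8);o[:len(a),:200]=a;o[:len(b),200:]=b
cv2.imwrite('pics/m3.png',o); print(o.shape)
E
```

```text
t: 13.08
ee_pos: [555.9, 80.4, -6.7]
orientation: [[0.953, 0.303, -0.0], [0.303, -0.953, -0.0], [-0.0, -0.0, -1.0]]
ft_force: [0.2, 0.3, -1.9]
finger_gap: 0.262
grip_force: 35.0
(475, 800, 3)
```

View pics/m3.png

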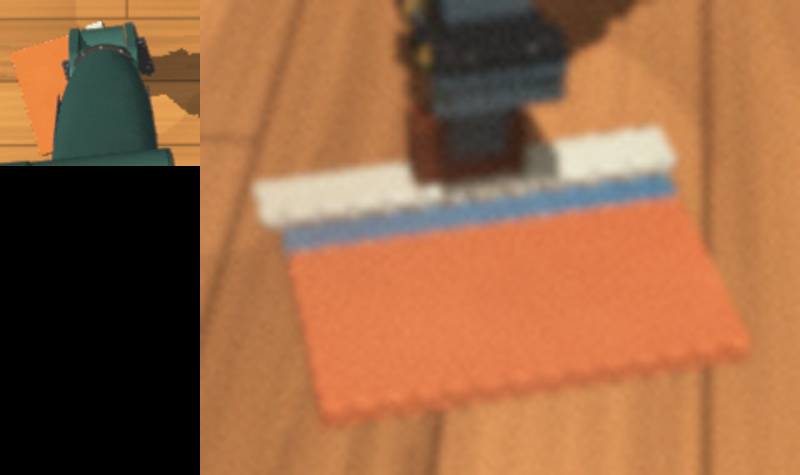

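Side view, crop pixels: bar corners (255,187), (265,222), (662,127), (675,165). Blue edge from (285,235) to (674,180). The tile's height hides the bench gap, so I'll compute it.

Run:
```python
from h import *
import pickle
c=pickle.load(open('c3.pkl','rb'));c0=pickle.load(open('c0.pkl','rb'))
S=lambda l:(np.array(l,float)+.5)/5-.5+[255-40,195]
b=onz(c['side'],S([(265,214),(255,184),(660,127),(675,157)]),9)
t=onz(c['side'],S([(287,230),(672,180)]),15)
old=onz(c0['side'],(np.array([(60,356),(447,302)])+.5)/5-.5+[260,170],15)
print(b.round(1),b.mean(0),'\n',t.round(1),t.mean(0),'\nold',old.round(1))
u=np.array([.953,.302]);n=np.array([.302,-.953])
print('along',(b.mean(0)-t.mean(0))[:2]@u,'normal ctr-edge',(b.mean(0)-t.mean(0))[:2]@n)
print('normals of bar near corners',((b[[0,3]]-t.mean(0))[:,:2])@n,'tile ang',np.degrees(np.arctan2(*(t[0]-t[1])[[1,0]])),'bar',[np.degrees(np.arctan2(*(b[i]-b[j])[[1,0]])) for i,j in((0,3),(1,2))])
g=np.array(c['side']['pixels'])
```

```text
[[677.4 134.1   9. ]
 [688.9 105.    9. ]
 [441.4  26.3   9. ]
 [431.4  57.7   9. ]] [559.7627743   80.77558491   9.        ] 
 [[659.8 155.8  15. ]
 [433.   89.6  15. ]] [546.43522896 122.68719237  15.        ] 
old [[660.9 156.8  15. ]
 [433.1  86.6  15. ]]
along 0.04384526032828423 normal ctr-edge 43.96668060106191
normals of bar near corners [28.68970109 27.15283597] tile ang 16.259148040402625 bar [np.float64(17.24115462414335), np.float64(17.65436540665804)]
```

The bar is centred along the edge to within 1 mm, and the angles agree to about 0.5°. The gap is 15–25 mm, so I'll approach along the edge normal (-0.302, +0.953) and feel for contact.

```bash
python3 -m inch '-0.06 0.19 0 0 1;-0.09 0.29 0 0 1;-0.09 0.29 0 0 1;-0.06 0.19 0 0 1;-0.03 0.1 0 0 1;0 0 0 0 1;0 0 0 0 1'
for i in 1 2; do :; done
python3 -m inch '-0.015 0.048 0 0 1;-0.015 0.048 0 0 1;0 0 0 0 1'
python3 -m inch '-0.015 0.048 0 0 1;-0.015 0.048 0 0 1;0 0 0 0 1'
python3 -m inch '-0.015 0.048 0 0 1;-0.015 0.048 0 0 1;0 0 0 0 1'
```

```text
t: 13.77
ee_pos: [552.7, 91.0, -6.4]
orientation: [[0.953, 0.303, 0.0], [0.303, -0.953, 0.0], [0.0, -0.0, -1.0]]
ft_force: [-0.4, 0.2, -2.6]
finger_gap: 0.263
grip_force: 35.0
t: 14.02
ee_pos: [552.3, 91.9, -6.5]
orientation: [[0.953, 0.303, -0.0], [0.303, -0.953, 0.0], [-0.0, -0.0, -1.0]]
ft_force: [0.2, 0.2, -2.7]
finger_gap: 0.261
grip_force: 35.0
t: 14.27
ee_pos: [552.0, 92.9, -6.5]
orientation: [[0.953, 0.303, -0.0], [0.303, -0.953, 0.0], [-0.0, -0.0, -1.0]]
ft_force: [0.2, -0.2, -3.1]
finger_gap: 0.261
grip_force: 35.0
t: 14.52
ee_pos: [551.7, 93.9, -6.4]
orientation: [[0.953, 0.303, 0.0], [0.303, -0.953, 0.0], [0.0, -0.0, -1.0]]
ft_force: [-0.6, 0.3, -3.1]
finger_gap: 0.26
grip_force: 35.0
```

```bash
m(){ :; }
python3 -m inch '-0.015 0.048 0 0 1;-0.015 0.048 0 0 1;0 0 0 0 1' | grep -E 'ee_pos|ft'
python3 -m inch '-0.015 0.048 0 0 1;0 0 0 0 1;0 0 0 0 1' | grep -E 'ee_pos|ft'
python3 -m inch '-0.015 0.048 0 0 1;0 0 0 0 1;0 0 0 0 1' | grep -E 'ee_pos|ft'
python3 -c "
from bench import telemetry as t;print(t.get_obs()['wrist_torque'])"
```

```text
ee_pos: [551.4, 94.9, -6.5]
ft_force: [0.7, -0.5, -3.0]
ee_pos: [551.2, 95.3, -6.5]
ft_force: [-0.2, -0.5, -2.9]
ee_pos: [551.1, 95.8, -6.5]
ft_force: [0.3, 0.1, -2.4]
[-0.03172983  0.0621197  -0.02442057]
```

```bash
python3 -m inch '-0.015 0.048 0 0 1;-0.015 0.048 0 0 1;0 0 0 0 1' | grep -E 'ee_pos|ft'
python3 -c "
from bench import telemetry as t;print(t.get_obs()['wrist_torque'])"
python3 -m inch '-0.015 0.048 0 0 1;0 0 0 0 1;0 0 0 0 1' | grep -E 'ee_pos|ft'
python3 -c "
from bench import telemetry as t;print(t.get_obs()['wrist_torque'])"
```

```text
ee_pos: [550.8, 96.8, -6.5]
ft_force: [-0.4, 0.2, -2.4]
[ 0.05444131  0.05767905 -0.01298815]
ee_pos: [550.7, 97.2, -6.5]
ft_force: [-0.5, -0.3, -3.2]
[-0.06817351 -0.00064794 -0.09331607]
```

```bash
python3 -m inch '-0.015 0.048 0 0 1;0 0 0 0 1;0 0 0 0 1' | grep -E 'ee_pos|ft'
python3 -c "
from bench import telemetry as t;print(t.get_obs()['wrist_torque'])"
```

```text
ee_pos: [550.6, 97.6, -6.5]
ft_force: [0.4, -3.4, -4.0]
[-0.57770771 -0.10406614 -0.38423739]
```

Contact: 3.4 N in -y with a moment of -0.38 N m, so the far (+x) end touched first. I'll turn the bar slightly clockwise and close the rest.

```bash
python3 -m inch '0 0 0 -0.003 1;0 0 0 -0.003 1;0 0 0 0 1' | grep -E 'ee_pos|ft|or'
python3 -c "
from bench import telemetry as t;print(t.get_obs()['wrist_torque'])"
python3 -m inch '-0.012 0.038 0 0 1;0 0 0 0 1;0 0 0 0 1' | grep -E 'ee_pos|ft|or'
python3 -c "
from bench import telemetry as t;print(t.get_obs()['wrist_torque'])"
```

```text
ee_pos: [550.6, 97.6, -6.5]
orientation: [[0.955, 0.298, 0.0], [0.298, -0.955, -0.0], [0.0, 0.0, -1.0]]
ft_force: [0.2, -2.9, -3.0]
grip_force: 35.0
[-0.42399478 -0.02852948  0.2366641 ]
ee_pos: [550.4, 97.9, -6.5]
orientation: [[0.955, 0.298, 0.0], [0.298, -0.955, -0.0], [-0.0, 0.0, -1.0]]
ft_force: [-0.3, -5.2, -2.3]
grip_force: 35.0
[-1.09371389 -0.12591901  0.2902424 ]
```

The force is now 5 N with a small opposite moment, so the bar bears nearly along the whole edge. I'll turn back a hair and lower to the bench.

```bash
python3 -m inch '0 0 0 0.002 1;0 0 0 0 1;0 0 0 0 1' | grep -E 'ee_pos|ft'
python3 -c "
from bench import telemetry as t;print(t.get_obs()['wrist_torque'])"
python3 -m inch '0 0 -0.04 0 1;0 0 -0.04 0 1;0 0 -0.04 0 1;0 0 -0.03 0 1;0 0 0 0 1;0 0 0 0 1' | grep -E 'ee_pos|ft'
python3 -c "
from bench import telemetry as t;print(t.get_obs()['wrist_torque'])"
```

```text
ee_pos: [550.4, 97.9, -6.5]
ft_force: [-0.3, -5.2, -2.3]
[-1.12034836 -0.11969945 -0.03060409]
ee_pos: [550.7, 98.0, -7.8]
ft_force: [1.5, -4.2, -1.5]
[-1.08790111 -0.31205153  0.03035284]
```

Moment about zero: flush at both ends. Settle the last fraction and release gently.

```bash
python3 -m inch '0 0 -0.02 0 1;0 0 -0.02 0 1;0 0 0 0 1;0 0 0 0 1' | grep -E 'ee_pos|ft'
python3 -m inch '0 0 0 0 0.74;0 0 0 0 0.72;0 0 0 0 0.7;0 0 0 0 0.65;0 0 0 0 0.55;0 0 0 0 0.45;0 0 0 0 0.3;0 0 0 0 0.2;0 0 0 0 0.1;0 0 0 0 0;0 0 0 0 0;0 0 0 0 0' 5
python3 -m inch '0 0 0 0 0;0 0 0.2 0 0;0 0 0.4 0 0;0 0 0.8 0 0;0 0 1.2 0 0;0 0 1.6 0 0;0 0 2 0 0;0 0 2 0 0;0 0 2 0 0;0 0 2 0 0;0 0 1 0 0;0 0 0.5 0 0'
```

```text
ee_pos: [550.8, 98.0, -8.1]
ft_force: [0.1, -5.2, 3.3]
t: 18.6
ee_pos: [550.4, 98.1, -8.4]
orientation: [[0.954, 0.299, -0.0], [0.299, -0.954, 0.0], [-0.0, -0.0, -1.0]]
ft_force: [-0.9, -0.3, -0.6]
finger_gap: 0.902
grip_force: 0.0
t: 19.6
ee_pos: [551.3, 98.2, 131.0]
orientation: [[0.954, 0.299, 0.003], [0.299, -0.954, 0.0], [0.003, 0.001, -1.0]]
ft_force: [0.7, -0.6, 0.4]
finger_gap: 0.998
grip_force: 0.0
```

```bash
python3 -m inch '0 -0.8 0.5 0 0;0 -1.6 0.5 0 0;0 -2.4 0 0 0;0 -2.6 0 0 0;0 -2.6 0 0 0;0 -2.6 0 0 0;0 -2.6 0 0 0;0 -2.6 0 0 0;0 -2.6 0 0 0;0 -2.4 0 0 0;0 -1.6 0 0 0;0 -0.8 0 0 0' | grep ee
python3 - <<'E'
from h import *
import pickle
cs={n:snap(n,n+'4.png') for n in('top','side')}
pickle.dump(cs,open('c4.pkl','wb'))
a=cs['top']['pixels'][155:250,225:320,::-1];b=cs['side']['pixels'][195:290,255:370,::-1]
r=lambda i,s:cv2.resize(i,None,fx=s,fy=s,interpolation=cv2.INTER_CUBIC)
a=r(a,4);b=r(b,3.5);o=np.zeros((400,800,3),np.uint8);o[:len(a),:a.shape[1]]=a;o[:len(b),390:390+b.shape[1]]=b
cv2.imwrite('pics/m4.png',o)
E
```

```text
ee_pos: [549.6, -156.0, 137.8]
```

View pics/m4.png

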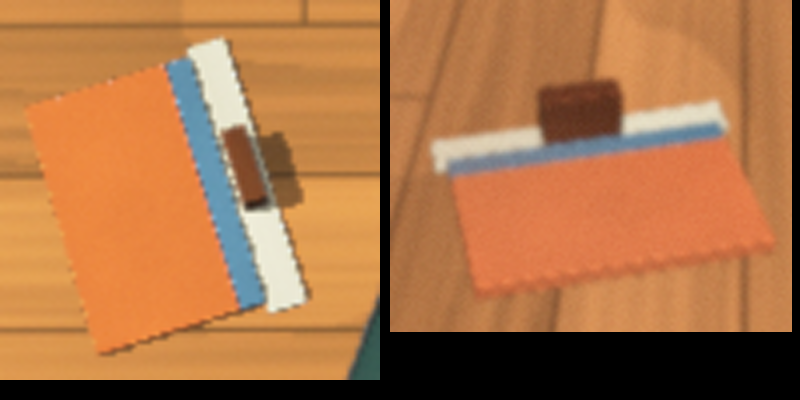

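Top view: the bar lies along the whole blue edge, with side (188,48)–(268,311) against edge (190,58)–(266,301). There's no visible gap and about 9 mm overhang at each end. The tile is where it was and the gripper is clear.

```bash
python3 -c "
from bench import job;print(job.sign_off())"
```

```text
the job is handed in; nothing more can be done
None
```

The straightedge lies flat, flush and about centred along the tile's blue edge, released with the arm clear, and the job is handed in; the first grasp closed on nothing because the fingertips sit about 35 mm higher than telemetry reports.

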